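# Bolt down the hair hackle evenly

## Robot

A 7-joint arm with a two-finger parallel gripper is mounted at the origin on the work surface. World frame = base frame: x ahead of the robot, y to its left, z up, the work surface at z = 0. Lengths are in m, angles in rad, forces in N, time in s.
With the tool pointing down it reaches from about 0.425 to 0.875 m from the base axis. Payload 4.7 kg.
Tool frame: the origin (TCP) lies midway between the tips of the shut fingers; the grasp point (between the pads) lies ctrl.grasp_offset behind it (ctrl.grasp_offset is the distance from the TCP to the grasp point, in m); z points along the fingers, y is the line along which they close (so a half turn about z gives the same grasp; the last joint's range is limited). The gripper opens to 87 mm and grips with 3 to 60 N. Pads are 19 mm wide; open, the fingers measure 117 mm over their backs; the gripper's body (75 mm by 190 mm) begins 51 mm behind the grasp point.
Start: joints at [-1.199, 0.321, -0.07, 1.45, 0.023, 1.371, -0.057], TCP at [0.228, 0.609, 0.223] pointing down, gripper open.
Joint ranges: [-2.86, 2.86], [-0.3, 2.09], [-1.38, 1.24], [0.06, 2.45], [-1.56, 4.7], [0.09, 2.05], [-2.69, 2.69]. Speed limits (rad/s): [2.57, 2.57, 3.14, 3.14, 3.14, 3.14, 3.14].

## Interface

Orientations are given as a rotation vector (axis times angle).
In Python, from bench import ctrl gives the robot as it stands. The module is installed in compiled form; this text tells all that it offers.
- The arm moves only by the tool jog_arm, never from a script. Its argument "moves" is one flat list of numbers, 7 for each row, row after row: the shift along the tool's x, y, z in units of 30 cm (1.0 is 30 cm), then the turn, a rotation vector about the tool's x, y, z in units of 60 degrees (1.0 is 60 degrees), then the gripper's target within -1 to 1 (fully open at 1, half-way at 0, shut at -1). In form: [x, y, z, wx, wy, wz, fingers, x, y, z, wx, wy, wz, fingers, ...]. A call has exactly 8 rows; each row is the pose to reach, as a shift and turn from the pose commanded when the call began, along the tool's axes at that moment; what a row does not reach only later rows make up. A row lasts 1/8 s, in which the tool goes at most 62.5 mm and 10.7 degrees, less where a joint would pass 70% of its speed; a pose out of reach is approached as far as the arm can. A call with a number of a shift or a turn outside -1 to 1 is refused whole. A call with a gripper value outside its range is refused whole. The fingers move at their own pace and stop on an object; "newtons" is the grip in N (left out, the last holds). Time passes only in rows, so rows that repeat a pose let the fingers close, or fill a call up. It gives the time, the measured TCP pose, the force, the opening and the grip force at its end, in the units of the state.
- ctrl.get_state(): the state, without advancing time (a new reading comes with each control period).
- ctrl.get_image(name): name is "side" or "top"; returns a dict with "pixels" (400x640x3 uint8, red, green, blue), "fx", "fy", "cx", "cy" (pixels), "dist" ([k1, k2, p1, p2, k3] as OpenCV has them; the pictures are not rectified), "xyz" and "rotation" of the camera in the world. Camera axes: x right, y up, looking along -z (the intrinsics and any distortion apply to the point x, -y, -z); pixel columns grow to the right and rows downward; lengths in m; the calibration is good to about 2 mm. A picture is of the moment at which its call begins. There is no depth.
- ctrl.close_job(): hands the job in; it is judged then, once.
The state is a dict: "time": time; "joint_positions": joint angles; "qd": joint speeds; "joint_torque": joint torques, N m; "position": TCP position; "tool_rot": TCP orientation; "ft_force": force on the tool from outside, world axes, zero at the start; "torque": the same for the moment, N m; "grip_width": opening from 0.0 (shut) to 1.0 (fully open); "grip_force": force on a finger pad.
Only numpy, scipy, OpenCV 4.12 (cv2) and the standard library are available. Lean on these libraries where they do the work, as an engineer would, in place of code of your own. Each camera call takes 0.05 s, during which the arm holds its last target. There are 200 camera calls.

## Task

The hackle (the round pin comb) is being bolted to the bench: three of its four black T-nuts have had their first part-turn, to about 45 degrees, but one was missed and is still slack. First bring the missed nut level with the other three and let go of it; then tighten all four fully home, clockwise, in star order: one nut, then the one diagonally across the flange, and only then the other two.

Things in the scene. Friction and masses are not known exactly. Their poses are not given: they have to be found in the camera images.
- hackle: Round aluminium flange 240 mm across, fixed to the bench at any yaw, top 14 mm above the bench; in its middle a wooden block 68 mm across with steel pins up to 66 mm above the bench. Origin: flange centre at bench height, z up. Four black T-nuts stand 95 mm from the centre: nut1 on this frame's +x axis, nut2 on +y, nut3 on -x, nut4 on -y (nut1 is across from nut3, nut2 from nut4).
- nut1 (a joint): Turn of the missed T-nut (+x side). All four alike: 0 = slack, bar points at the flange centre; grows clockwise from above (tightening); 0.785 = half tight, bar at 45 degrees to the radius; 1.571 = home at a firm stop, bar square to the radius. Stays where left (friction 0.12 N m). This one starts at 0 to 0.12.
- nut2 (a joint): Turn of the T-nut on the +y side, values as for nut1. Starts at 0.68 to 0.88. Every T-nut's grip is an upright-sided bar 60 mm long, 14 mm thick, 30 mm tall, from 32 to 62 mm above the bench, centred on the nut's upright axis; below it a stem 16 mm across and a 26 mm collar up to 21 mm above the bench.
- nut3 (a joint): Turn of the T-nut on the -x side, across from nut1; values as for nut1. Starts at 0.68 to 0.88. The nuts turn in place and do not rise or sink.
- nut4 (a joint): Turn of the T-nut on the -y side, across from nut2; values as for nut1. Starts at 0.68 to 0.88. (A table clamp with a similar bar, a spanner, a cone and a tape roll lie well aside and are no part of the job.)

How it is judged:
On the way, in this order (a step that is already met when the one before it is completed fails the run):
1. the missed nut1 is level with the others (all four between 0.5 and 1.1 rad) and the fingers have let go (value of joint nut1 between 0.5 and 1.1 rad and value of joint nut2 between 0.5 and 1.1 rad and value of joint nut3 between 0.5 and 1.1 rad and value of joint nut4 between 0.5 and 1.1 rad and contact force between the fingers and hackle below 0.5 N), for 0.2 s.
2. two nuts across from each other are home (over 1.396 rad) while the other two are still half tightened (0.5 to 1.1 rad) (((value of joint each of nut1, nut3 above 1.396 rad and value of joint nut2 between 0.5 and 1.1 rad and value of joint nut4 between 0.5 and 1.1 rad) or (value of joint each of nut2, nut4 above 1.396 rad and value of joint nut1 between 0.5 and 1.1 rad and value of joint nut3 between 0.5 and 1.1 rad))), for 0.2 s.
At the end, for the whole second after the job is handed in: All four T-nuts are fully home: each turned to within 10 degrees of its stop (joint over 1.396 rad), and the hackle is released (value of joint each of nut1, nut2, nut3, nut4 above 1.396 rad and contact force between the fingers and hackle below 0.5 N); the robot touches nothing.
It also fails if it takes over 72 s, if anything falls off the work surface, if the arm or the gripper's body presses on something with over 40 N, if the wrist force passes 120 N, or if a joint passes its speed limit or range.

## Working session

There is one attempt and no reset: what is moved stays moved. The work goes in short steps, Python scripts to look and compute and a tool call to move; the robot and the scene stay as the last step left them, time stands still between calls to the robot, and variables do not carry over. Pictures are saved under pics/ and viewed, at most 10 in all, crops included, and the job is handed in when it is done.

Besides the shell and the picture viewer there is one more tool, called after ">>>" as name(argument=value, ...) on one line, values as JSON. jog_arm: Moves the arm, as the interface text tells. Its arguments: {"type":"object","properties":{"moves":{"type":"array"},"newtons":{"type":"number"}},"required":["moves"]}

```bash
mkdir -p pics; python3 - <<'E'
from bench import ctrl
import cv2
s=ctrl.get_state();print(s, ctrl.grasp_offset)
for n in("side","top"):
    d=ctrl.get_image(n);cv2.imwrite(f"pics/{n}0.png",d["pixels"][:,:,::-1]);print({k:v for k,v in d.items() if k!="pixels"})
E
```

```text
{'time': 0.0, 'joint_positions': array([-1.19890174,  0.32183975, -0.07011577,  1.4517132 ,  0.0225971 ,
        1.37077527, -0.05690707]), 'qd': array([ 0.00089096,  0.00056871, -0.00119473, -0.00118147,  0.00050485,
        0.00183035, -0.00161628]), 'joint_torque': array([-3.51208701e-04, -4.91308272e+01, -4.03923551e-01, -3.12526667e+01,
       -6.38339692e-02,  4.37212118e-02,  1.76461681e-04]), 'position': array([0.22746578, 0.60829601, 0.22143169]), 'tool_rot': array([-5.58900356e-01, -3.09121083e+00,  3.03191862e-03]), 'ft_force': array([-0.11046777, -0.41023054,  0.25206432]), 'torque': array([-0.02129559, -0.03275775,  0.04355018]), 'grip_force': 0.0, 'grip_width': 0.9951086752051419} 0.0187
{'fx': 466.98955165103587, 'fy': 466.98955165103587, 'cx': 318.4196947699692, 'cy': 201.58888895335016, 'dist': array([-0.11065038,  0.        ,  0.        ,  0.        ,  0.        ]), 'xyz': array([ 0.54646259, -0.5437346 ,  0.53438806]), 'rotation': array([ 0.8916164 , -0.00492792, -0.04664369])}
{'fx': 371.3202295378297, 'fy': 371.3202295378297, 'cx': 321.98795709951503, 'cy': 205.2518915016513, 'dist': array([-0.0894387,  0.       ,  0.       ,  0.       ,  0.       ]), 'xyz': array([0.44163947, 0.02798524, 0.68598036]), 'rotation': array([ 0.17204201, -0.1583336 , -1.44501992])}
```

View pics/top0.png

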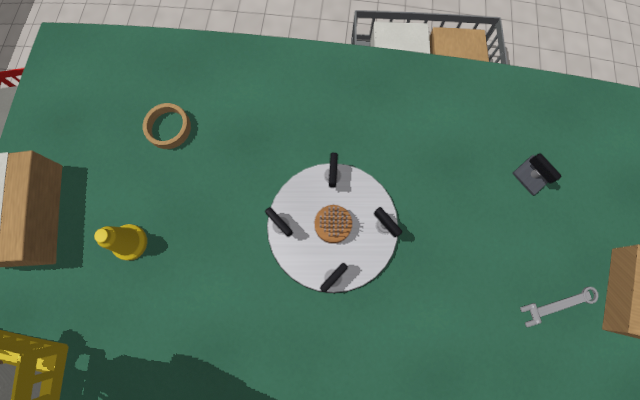

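View pics/side0.png

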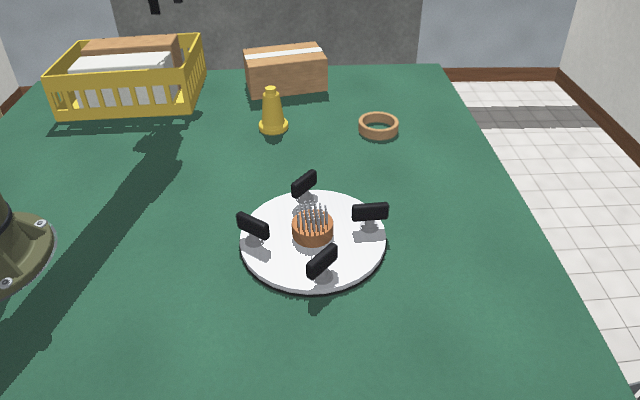

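The missed nut is the one at top-view pixel (333,170), pointing at the centre. The other three sit at about 45°, at (387,222), (334,277) and (278,222). In the side view the bars are at (370,212), (322,261), (252,225) and (304,184).

```bash
cat > h.py <<'E'
from bench import ctrl
import cv2, numpy as np
from scipy.spatial.transform import Rotation as R
from scipy.optimize import least_squares
def proj(d,P):
    Q=(np.atleast_2d(P)-d["xyz"])@R.from_rotvec(d["rotation"]).as_matrix()*[1,-1,-1]
    K=np.array([[d["fx"],0,d["cx"]],[0,d["fy"],d["cy"]],[0,0,1]])
    return cv2.projectPoints(Q,np.zeros(3),np.zeros(3),K,d["dist"])[0][:,0]
def ray(d,px):
    K=np.array([[d["fx"],0,d["cx"]],[0,d["fy"],d["cy"]],[0,0,1]])
    u=cv2.undistortPoints(np.float64([[px]]),K,d["dist"])[0,0]
    return R.from_rotvec(d["rotation"]).apply([u[0],-u[1],-1])
def feat(m,c):
    # centroid, principal spread of the silhouette
    return np.array([m["m10"]/c,m["m01"]/c,m["mu20"]/c,m["mu11"]/c,m["mu02"]/c])
def blob(d,px):
    # dark connected blob nearest a pixel
    m=(d["pixels"].max(2)<60).astype(np.uint8)
    n,l,s,c=cv2.connectedComponentsWithStats(m)
    k=min((i for i in range(1,n) if s[i,4]>60),key=lambda i:np.hypot(*(c[i]-px)))
    M=cv2.moments((l==k).astype(np.uint8),True);return feat(M,M["m00"]),s[k,4]
def box(p):
    x,y,z,a=p;c,s=np.cos(a),np.sin(a)
    return np.array([[x+c*u-s*v,y+s*u+c*v,z+w] for u in(-.03,.03) for v in(-.007,.007) for w in(-.015,.015)])
def model(d,p):
    h=cv2.convexHull(proj(d,box(p)).astype(np.float32));M=cv2.moments(h);return feat(M,M["m00"])
def fit(views,p0,w=np.array([1,1,.05,.05,.05])):
    f=lambda p:np.concatenate([(model(d,p)-t)*w for d,t in views])
    return least_squares(f,p0,x_scale=[.01,.01,.01,.1],diff_step=1e-3)
E
python3 - <<'E'
from h import *
S,T=ctrl.get_image("side"),ctrl.get_image("top")
px={1:((333,170),(370,212)),2:((278,222),(304,184)),3:((334,277),(252,225)),4:((387,222),(322,261))}
P={}
for n,(a,b) in px.items():
    (ta,na),(tb,nb)=blob(T,a),blob(S,b)
    r=ray(T,ta[:2]);p=T["xyz"]+r*(0.047-T["xyz"][2])/r[2]
    best=min((fit([(T,ta),(S,tb)],[*p,g]) for g in(0,.8,1.6,2.4)),key=lambda q:q.cost)
    P[n]=best.x;print(n,na,nb,best.x.round(4),best.cost.round(2),(ta[:2].round(),tb[:2].round()))
C=np.mean([P[n][:2] for n in P],0);print("C",C)
for n in P:
    v=P[n][:2]-C;az=np.arctan2(v[1],v[0]);print(n,np.hypot(*v).round(4),np.degrees(az).round(1),"turn",((az-P[n][3]+np.pi/2)%np.pi-np.pi/2).round(3))
# flange check: bright low-saturation blob in the top view
E
```

```text
1 242 478 [0.6474 0.0304 0.0427 3.2085] 1.01 (array([333., 170.]), array([370., 213.]))
2 250 373 [0.5416 0.1137 0.0439 0.883 ] 0.59 (array([279., 222.]), array([303., 184.]))
3 251 461 [0.4577 0.0084 0.0427 2.5059] 0.59 (array([333., 278.]), array([253., 227.]))
4 342 468 [ 0.5636 -0.0767  0.0434  0.812 ] 0.84 (array([388., 222.]), array([321., 263.]))
C [0.55255906 0.01894746]
1 0.0955 6.9 turn 0.053
2 0.0954 96.6 turn 0.803
3 0.0955 -173.7 turn 0.746
4 0.0963 -83.4 turn 0.873
```

The fit agrees with the text: radii are 95.4–96.3 mm against 95, and bar heights are 43 mm against 47. The start turns are 0.05, 0.80, 0.75 and 0.87. Centre is at (0.5526, 0.0189), yaw 6.6°.

```bash
cat > go.py <<'E'
import sys,numpy as np
from bench import ctrl
from scipy.spatial.transform import Rotation as R
# go.py x y z yaw(deg of tool x): shift/turn from the pose now, in move units
a=[float(v) for v in sys.argv[1:]]
s=ctrl.get_state();A=R.from_rotvec(s["tool_rot"])
X=np.array([np.cos(np.radians(a[3])),np.sin(np.radians(a[3])),0]);Z=np.array([0,0,-1.])
B=R.from_matrix(np.c_[X,np.cross(Z,X),Z])
print("t",s["time"],"q7",s["joint_positions"][6],"yaw",np.degrees(np.arctan2(*A.as_matrix()[1::-1,0])))
print((A.inv().apply(np.array(a[:3])-s["position"])/.3).round(3),((A.inv()*B).as_rotvec()/np.radians(60)).round(3))
E
python3 go.py .647 .030 .18 183.6
```

```text
t 0.2 q7 -0.0568788660702295 yaw 159.49972412682777
[-1.985 -1.316  0.141] [-0.001 -0.    -0.402]
```

>>> jog_arm(moves=[-1,-0.66,0.07,0,0,-0.2,0.15,-1,-0.66,0.07,0,0,-0.2,0.15,-1,-0.66,0.07,0,0,-0.2,0.15,-1,-0.66,0.07,0,0,-0.2,0.15,-1,-0.66,0.07,0,0,-0.2,0.15,-1,-0.66,0.07,0,0,-0.2,0.15,-1,-0.66,0.07,0,0,-0.2,0.15,-1,-0.66,0.07,0,0,-0.2,0.15], newtons=25)

```text
time: 1.2
position: [0.4388, 0.319, 0.2015]
tool_rot: [-0.232, -3.132, -0.001]
ft_force: [-1.0, -0.2, 0.1]
grip_width: 0.577
grip_force: 0.0
```

```bash
python3 go.py .647 .030 .12 183.6
```

```text
t 1.2 q7 0.7572266492110095 yaw 171.52324842609463
[-0.829 -0.851  0.271] [ 0.001 -0.001 -0.201]
```

>>> jog_arm(moves=[-0.83,-0.85,0.27,0,0,-0.2,0.15,-0.83,-0.85,0.27,0,0,-0.2,0.15,-0.83,-0.85,0.27,0,0,-0.2,0.15,-0.83,-0.85,0.27,0,0,-0.2,0.15,-0.83,-0.85,0.27,0,0,-0.2,0.15,-0.83,-0.85,0.27,0,0,-0.2,0.15,-0.83,-0.85,0.27,0,0,-0.2,0.15,-0.83,-0.85,0.27,0,0,-0.2,0.15])

```text
time: 2.2
position: [0.6476, 0.032, 0.12]
tool_rot: [0.1, -3.139, -0.002]
ft_force: [0.4, -0.1, -0.2]
grip_width: 0.575
grip_force: 0.0
```

```bash
python3 go.py .647 .030 .032 183.6
```

```text
t 2.2 q7 1.646330474514032 yaw -176.35374470238835
[ 0.002 -0.007  0.293] [ 0.001 -0.001  0.001]
```

>>> jog_arm(moves=[0,-0.007,0.15,0,0,0,0.15,0,-0.007,0.29,0,0,0,0.15,0,-0.007,0.29,0,0,0,0.15,0,-0.007,0.29,0,0,0,0.15,0,-0.007,0.29,0,0,0,-1,0,-0.007,0.29,0,0,0,-1,0,-0.007,0.29,0,0,0,-1,0,-0.007,0.29,0,0,0,-1])

```text
time: 3.2
position: [0.6482, 0.0281, 0.034]
tool_rot: [-0.095, 3.14, 0.003]
ft_force: [-1.0, 8.0, 0.5]
grip_width: 0.207
grip_force: 5.2
```

```bash
python3 go.py .647 .030 .032 141.6
```

```text
t 3.2 q7 1.6738974750702624 yaw -176.51864013294428
[0.004 0.006 0.007] [ 0.002 -0.     0.698]
```

>>> jog_arm(moves=[0,0,0,0,0,0,-1,0,0,0,0,0,0,-1,0,0,0,0,0,0,-1,0,0,0,0,0,0,-1,0,0,0,0,0,0,-1,0,0,0,0,0,0,-1,0,0,0,0,0,0,-1,0,0,0,0,0,0,-1])

```text
time: 4.2
position: [0.6481, 0.0302, 0.034]
tool_rot: [-0.098, 3.14, 0.005]
ft_force: [-1.9, 5.7, 1.6]
grip_width: 0.158
grip_force: 29.5
```

```bash
python3 go.py .647 .030 .032 141.6; python3 -c "
from h import *
S=ctrl.get_image('side');cv2.imwrite('pics/s1.png',cv2.resize(S['pixels'][120:300,220:460,::-1],None,fx=3,fy=3))"
```

```text
t 4.2 q7 1.6737287960564005 yaw -176.41458634172065
[ 0.004 -0.001  0.006] [ 0.003 -0.001  0.7  ]
```

View pics/s1.png

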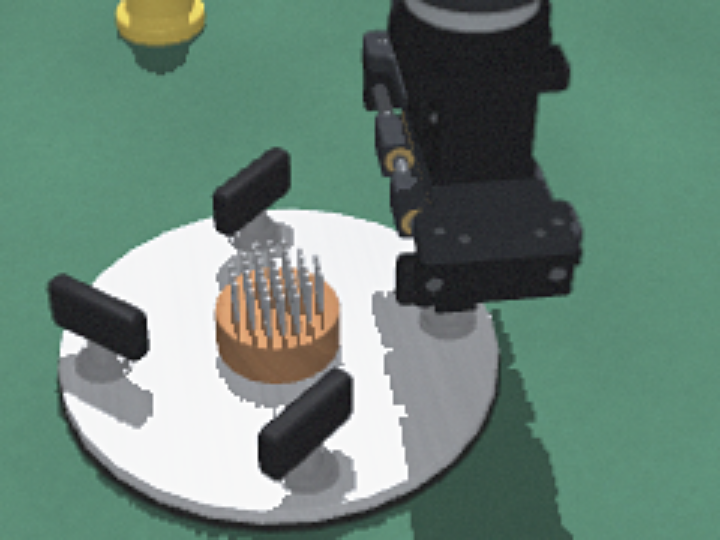

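The picture shows nut1's bar held squarely between the fingers (crop about (450,290)) at an opening of 13.7 mm. The hand is clear of the pins and the other nuts.

>>> jog_arm(moves=[0,0,0,0,0,0.12,-1,0,0,0,0,0,0.27,-1,0,0,0,0,0,0.42,-1,0,0,0,0,0,0.57,-1,0,0,0,0,0,0.7,-1,0,0,0,0,0,0.72,-1,0,0,0,0,0,0.72,-1,0,0,0,0,0,0.72,-1])

```text
time: 5.25
position: [0.648, 0.0299, 0.034]
tool_rot: [-1.061, -2.956, -0.004]
ft_force: [-1.2, 4.7, 3.8]
grip_width: 0.162
grip_force: 29.5
```

```bash
python3 go.py .647 .030 .032 96.6
```

```text
t 5.25 q7 0.9825032608518333 yaw 140.50517207902018
[ 0.003 -0.002  0.007] [ 0.001 -0.003  0.732]
```

>>> jog_arm(moves=[0,0,0,0,0,0,-0.2,0,0,0,0,0,0,-0.2,0,0,0,0,0,0,-0.2,0,0,0,0,0,0,-0.2,0,0,0,0,0,0,-0.2,0,0,0,0,0,0,-0.2,0,0,0,0,0,0,-0.2,0,0,0,0,0,0,-0.2])

```text
time: 6.25
position: [0.6481, 0.0273, 0.0336]
tool_rot: [1.067, 2.955, 0.0]
ft_force: [0.1, -0.3, 1.3]
grip_width: 0.401
grip_force: 0.0
```

```bash
python3 -c "
from h import *
S=ctrl.get_image('side');cv2.imwrite('pics/s2.png',cv2.resize(S['pixels'][120:300,220:460,::-1],None,fx=3,fy=3))"; python3 go.py .647 .030 .032 96.6
```

```text
t 6.3 q7 0.9807897041760852 yaw 140.30403903800155
[0.009 0.005 0.005] [ 0.    -0.     0.728]
```

View pics/s2.png

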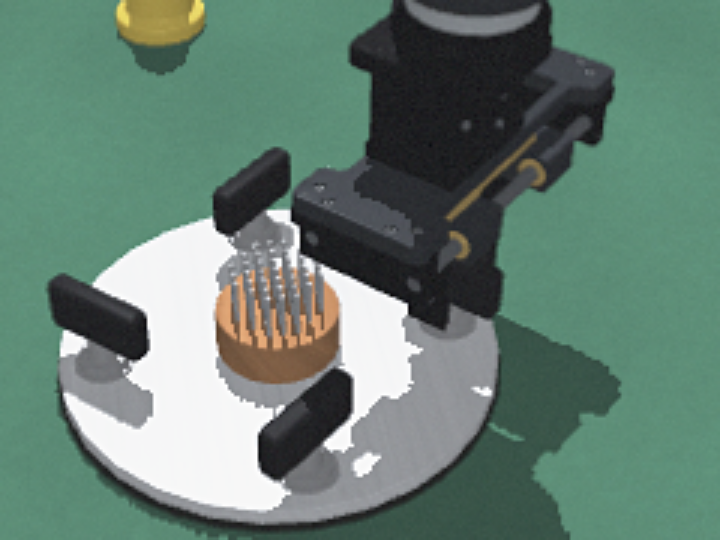

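The fingers are clear of the nut (force about 0, 35 mm opening). I'll re-grip it, with a small centring shift, and drive it home.

>>> jog_arm(moves=[0.008,0.005,0,0,0,0,-0.2,0.008,0.005,0,0,0,0,-1,0.008,0.005,0,0,0,0,-1,0.008,0.005,0,0,0,0,-1,0.008,0.005,0,0,0,0,-1,0.008,0.005,0,0,0,0,-1,0.008,0.005,0,0,0,0,-1,0.008,0.005,0,0,0,0,-1])

```text
time: 7.3
position: [0.6474, 0.0302, 0.0337]
tool_rot: [1.066, 2.955, 0.001]
ft_force: [2.0, 2.1, -1.1]
grip_width: 0.16
grip_force: 30.7
```

>>> jog_arm(moves=[0,0,0,0,0,0.12,-1,0,0,0,0,0,0.27,-1,0,0,0,0,0,0.42,-1,0,0,0,0,0,0.56,-1,0,0,0,0,0,0.66,-1,0,0,0,0,0,0.74,-1,0,0,0,0,0,0.76,-1,0,0,0,0,0,0.76,-1])

```text
time: 8.3
position: [0.6475, 0.0302, 0.0337]
tool_rot: [2.126, 2.313, 0.001]
ft_force: [2.1, 1.3, -0.2]
grip_width: 0.161
grip_force: 30.3
```

```bash
python3 go.py .647 .030 .15 96.6; python3 -c "
from h import *
print(ctrl.get_state()['torque'])"
```

```text
t 8.3 q7 0.25328022085192353 yaw 94.82381542715677
[-0.001 -0.001 -0.388] [ 0.001  0.    -0.03 ]
[ 0.2381507  -0.42374908  0.59753625]
```

>>> jog_arm(moves=[0,0,0,0,0,0,0,0,0,0,0,0,0,0,0,0,0,0,0,0,0,0,0,0,0,0,0,0,0,0,-0.1,0,0,0,0,0,0,-0.25,0,0,0,0,0,0,-0.35,0,0,0,0,0,0,-0.35,0,0,0,0])

```text
time: 9.3
position: [0.649, 0.0296, 0.1417]
tool_rot: [2.127, 2.308, 0.007]
ft_force: [0.4, -0.3, 1.1]
grip_width: 0.5
grip_force: 0.0
```

```bash
python3 go.py .4585 .008 .12 143.5
```

```text
t 9.3 q7 0.20148674520873455 yaw 94.68530352598695
[-0.02  -0.639  0.069] [ 0.005  0.002 -0.814]
```

>>> jog_arm(moves=[-0.02,-0.64,0.07,0.005,0,-0.81,0.15,-0.02,-0.64,0.07,0.005,0,-0.81,0.15,-0.02,-0.64,0.07,0.005,0,-0.81,0.15,-0.02,-0.64,0.07,0.005,0,-0.81,0.15,-0.02,-0.64,0.07,0.005,0,-0.81,0.15,-0.02,-0.64,0.07,0.005,0,-0.81,0.15,-0.02,-0.64,0.07,0.005,0,-0.81,0.15,-0.02,-0.64,0.07,0.005,0,-0.81,0.15])

```text
time: 10.3
position: [0.4563, 0.0081, 0.1173]
tool_rot: [-0.989, -2.978, 0.007]
ft_force: [0.9, 0.1, 0.4]
grip_width: 0.573
grip_force: 0.0
```

```bash
python3 go.py .4585 .008 .033 143.5;  python3 -c "
from h import *
S=ctrl.get_image('side');cv2.imwrite('pics/s3.png',cv2.resize(S['pixels'][120:300,200:440,::-1],None,fx=3,fy=3))"
```

```text
t 10.3 q7 0.8401256419675122 yaw 143.24430064415168
[-0.007  0.006  0.281] [-0.005 -0.002 -0.004]
```

View pics/s3.png

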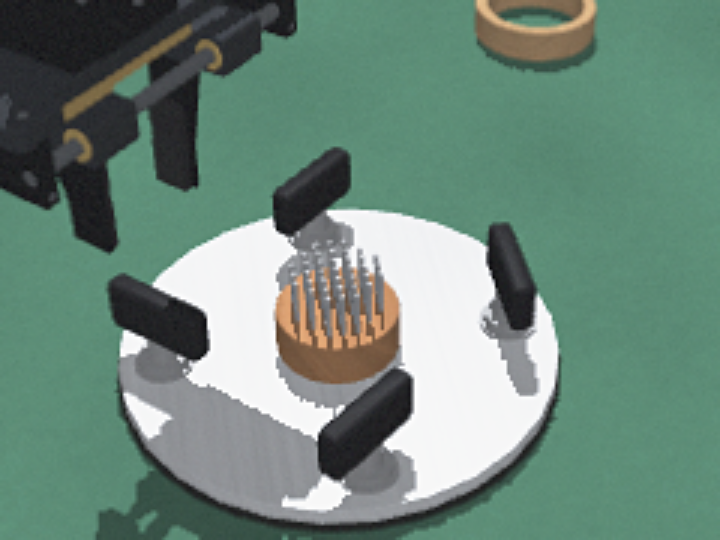

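Nut1 (crop about (510,275)) is now square to the radius, so it is home. The open fingers hang over nut3 at (160,320). Next: descend and close.

>>> jog_arm(moves=[-0.007,0.006,0.14,-0.005,0,0,0.15,-0.007,0.006,0.28,-0.005,0,0,0.15,-0.007,0.006,0.28,-0.005,0,0,0.15,-0.007,0.006,0.28,-0.005,0,0,-1,-0.007,0.006,0.28,-0.005,0,0,-1,-0.007,0.006,0.28,-0.005,0,0,-1,-0.007,0.006,0.28,-0.005,0,0,-1,-0.007,0.006,0.28,-0.005,0,0,-1])

```text
time: 11.35
position: [0.4587, 0.0079, 0.034]
tool_rot: [-0.988, -2.98, -0.002]
ft_force: [-1.5, -1.1, 6.1]
grip_width: 0.159
grip_force: 27.4
```

```bash
python3 go.py .4585 .008 .033 95
```

```text
t 11.35 q7 0.9442339916877684 yaw 143.31061927556786
[ 0.001 -0.     0.003] [-0.    -0.002  0.805]
```

>>> jog_arm(moves=[0,0,0,0,0,0.12,-1,0,0,0,0,0,0.27,-1,0,0,0,0,0,0.42,-1,0,0,0,0,0,0.57,-1,0,0,0,0,0,0.7,-1,0,0,0,0,0,0.78,-1,0,0,0,0,0,0.82,-1,0,0,0,0,0,0.82,-1])

```text
time: 12.35
position: [0.4588, 0.008, 0.0341]
tool_rot: [-2.137, -2.3, -0.0]
ft_force: [-2.7, -2.1, 6.5]
grip_width: 0.163
grip_force: 27.4
```

```bash
python3 go.py .4585 .008 .033 95;python3 -c "
from h import *
print(ctrl.get_state()['torque'])"
```

```text
t 12.35 q7 0.09947006289388388 yaw 94.20049415056556
[-0.    -0.001  0.004] [-0.001 -0.001 -0.013]
[-0.26479328  0.5314273   0.57705621]
```

Torque is 0.58 N m, so nut3 is at its stop. Release and lift.

>>> jog_arm(moves=[0,0,0,0,0,0,0,0,0,0,0,0,0,0,0,0,0,0,0,0,0,0,0,0,0,0,0,0,0,0,-0.1,0,0,0,0,0,0,-0.25,0,0,0,0,0,0,-0.33,0,0,0,0,0,0,-0.33,0,0,0,0])

```text
time: 13.35
position: [0.4603, 0.0084, 0.1343]
tool_rot: [-2.14, -2.299, -0.007]
ft_force: [-1.4, 1.4, -0.1]
grip_width: 0.505
grip_force: 0.0
```

```bash
python3 go.py .542 .1133 .125 50.6; python3 -c "
from h import *
S=ctrl.get_image('side')
for n,b,p0 in((4,(321,263),[.5636,-.0767,.043,.81]),(2,(303,184),[.5416,.1137,.0439,.883]),(1,(390,212),[.647,.03,.043,1.66]),(3,(252,225),[.458,.008,.043,1.66])):
    t,a=blob(S,b);r=least_squares(lambda g:(model(S,[*p0[:3],g[0]])-t)[2:]*.05,[p0[3]],diff_step=1e-3);print(n,t[:2],a,r.x,r.cost)"
```

```text
t 13.35 q7 -0.027725062046124887 yaw 94.11097359453468
[0.329 0.297 0.033] [ 0.001 -0.004  0.725]
4 [320.06262626 263.61616162] 495 [0.74832696] 1.6268867125763449
2 [303.40687679 184.95415473] 349 [0.82868785] 0.43577167988510085
1 [369.88432836 213.80223881] 268 [1.74115973] 0.4140119564476896
3 [252.69668246 228.72985782] 211 [1.66343153] 0.12332820727053817
```

>>> jog_arm(moves=[0.33,0.297,0.033,0,0,0.725,0.15,0.33,0.297,0.033,0,0,0.725,0.15,0.33,0.297,0.033,0,0,0.725,0.15,0.33,0.297,0.033,0,0,0.725,0.15,0.33,0.297,0.033,0,0,0.725,0.15,0.33,0.297,0.033,0,0,0.725,0.15,0.33,0.297,0.033,0,0,0.725,0.15,0.33,0.297,0.033,0,0,0.725,0.15])

```text
time: 14.4
position: [0.5405, 0.1131, 0.1228]
tool_rot: [-2.838, -1.342, 0.0]
ft_force: [0.2, 0.3, -1.2]
grip_width: 0.573
grip_force: 0.0
```

```bash
python3 go.py .542 .1133 .033 50
```

```text
t 14.4 q7 -0.7933309153441223 yaw 50.635799452205084
[0.003 0.004 0.299] [-0.002 -0.001  0.011]
```

>>> jog_arm(moves=[0.003,0.004,0.15,0,0,0.01,0.15,0.003,0.004,0.3,0,0,0.01,0.15,0.003,0.004,0.3,0,0,0.01,0.15,0.003,0.004,0.3,0,0,0.01,-1,0.003,0.004,0.3,0,0,0.01,-1,0.003,0.004,0.3,0,0,0.01,-1,0.003,0.004,0.3,0,0,0.01,-1,0.003,0.004,0.3,0,0,0.01,-1])

```text
time: 15.4
position: [0.5422, 0.1136, 0.0333]
tool_rot: [-2.845, -1.327, -0.0]
ft_force: [-0.7, -0.5, 3.2]
grip_width: 0.161
grip_force: 25.0
```

```bash
python3 go.py .542 .1133 .033 5
```

```text
t 15.4 q7 -0.7214632130909067 yaw 50.02025459137484
[-0.001  0.     0.001] [-0.003 -0.     0.75 ]
```

>>> jog_arm(moves=[0,0,0,0,0,0.12,-1,0,0,0,0,0,0.27,-1,0,0,0,0,0,0.42,-1,0,0,0,0,0,0.57,-1,0,0,0,0,0,0.68,-1,0,0,0,0,0,0.74,-1,0,0,0,0,0,0.77,-1,0,0,0,0,0,0.77,-1])

```text
time: 16.4
position: [0.5424, 0.1134, 0.0333]
tool_rot: [-3.138, -0.106, 0.001]
ft_force: [-0.2, -1.1, 4.5]
grip_width: 0.168
grip_force: 25.0
```

```bash
python3 go.py .542 .1133 .033 5;python3 -c "
from h import *
print(ctrl.get_state()['torque'])"
```

```text
t 16.4 q7 -1.4545695215555472 yaw 3.884398278525735
[-0.001  0.     0.001] [-0.002  0.    -0.019]
[-0.15018931  0.3247403   0.50684123]
```

Nut2 is at its stop (0.51 N m, yaw 3.9°). Release and lift.

>>> jog_arm(moves=[0,0,0,0,0,0,0,0,0,0,0,0,0,0,0,0,0,0,0,0,0,0,0,0,0,0,0,0,0,0,-0.1,0,0,0,0,0,0,-0.25,0,0,0,0,0,0,-0.33,0,0,0,0,0,0,-0.33,0,0,0,0])

```text
time: 17.4
position: [0.5435, 0.1134, 0.1335]
tool_rot: [-3.136, -0.104, -0.004]
ft_force: [0.1, -0.6, -0.6]
grip_width: 0.5
grip_force: 0.0
```

```bash
python3 go.py .563 -.0757 .125 46.5
```

```text
t 17.4 q7 -1.5553217294527542 yaw 3.8015951558946837
[0.023 0.633 0.026] [-0.003 -0.004 -0.712]
```

>>> jog_arm(moves=[0.023,0.633,0.026,0,0,-0.71,0.15,0.023,0.633,0.026,0,0,-0.71,0.15,0.023,0.633,0.026,0,0,-0.71,0.15,0.023,0.633,0.026,0,0,-0.71,0.15,0.023,0.633,0.026,0,0,-0.71,0.15,0.023,0.633,0.026,0,0,-0.71,0.15,0.023,0.633,0.026,0,0,-0.71,0.15,0.023,0.633,0.026,0,0,-0.71,0.15])

```text
time: 18.4
position: [0.5615, -0.0753, 0.1233]
tool_rot: [-2.885, -1.237, 0.001]
ft_force: [1.0, -0.4, -0.8]
grip_width: 0.578
grip_force: 0.0
```

```bash
python3 go.py .563 -.0757 .033 46
```

```text
t 18.4 q7 -0.4656465635607833 yaw 46.430209450427824
[0.003 0.005 0.301] [-0.002 -0.     0.007]
```

>>> jog_arm(moves=[0.003,0.005,0.15,0,0,0.01,0.15,0.003,0.005,0.3,0,0,0.01,0.15,0.003,0.005,0.3,0,0,0.01,0.15,0.003,0.005,0.3,0,0,0.01,-1,0.003,0.005,0.3,0,0,0.01,-1,0.003,0.005,0.3,0,0,0.01,-1,0.003,0.005,0.3,0,0,0.01,-1,0.003,0.005,0.3,0,0,0.01,-1])

```text
time: 19.4
position: [0.5636, -0.0761, 0.0342]
tool_rot: [-2.892, -1.222, -0.001]
ft_force: [-0.6, 0.5, 2.9]
grip_width: 0.162
grip_force: 27.0
```

```bash
python3 go.py .563 -.0757 .033 4
```

```text
t 19.4 q7 -0.38974103781821395 yaw 45.81930706374364
[-0.    -0.003  0.004] [-0.002 -0.001  0.697]
```

>>> jog_arm(moves=[0,0,0,0,0,0.12,-1,0,0,0,0,0,0.27,-1,0,0,0,0,0,0.42,-1,0,0,0,0,0,0.55,-1,0,0,0,0,0,0.65,-1,0,0,0,0,0,0.7,-1,0,0,0,0,0,0.73,-1,0,0,0,0,0,0.73,-1])

```text
time: 20.4
position: [0.5635, -0.0755, 0.0341]
tool_rot: [-3.139, -0.058, 0.002]
ft_force: [-2.0, 2.2, 4.7]
grip_width: 0.17
grip_force: 26.5
```

```bash
python3 go.py .563 -.0757 .033 4;python3 -c "
from h import *
print(ctrl.get_state()['torque'])"
```

```text
t 20.4 q7 -1.0664054179257183 yaw 2.1222278888654245
[-0.002  0.001  0.004] [-0.002  0.001 -0.031]
[0.29131755 0.40466154 0.66223069]
```

>>> jog_arm(moves=[0,0,0,0,0,0,0,0,0,0,0,0,0,0,0,0,0,0,0,0,0,0,0,0,0,0,0,0,0,0,-0.1,0,0,0,0,0,0,-0.25,0,0,0,0,0,0,-0.4,0,0,0,0,0,0,-0.4,0,0,0,0])

```text
time: 21.4
position: [0.5657, -0.0771, 0.157]
tool_rot: [-3.139, -0.054, -0.008]
ft_force: [0.9, -0.1, -0.1]
grip_width: 0.497
grip_force: 0.0
```

>>> jog_arm(moves=[0,0.2,-0.1,0,0,0,0,0,0.4,-0.1,0,0,0,0,0,0.6,-0.1,0,0,0,0,0,0.8,-0.1,0,0,0,0,0,0.8,-0.1,0,0,0,0,0,0.8,-0.1,0,0,0,0,0,0.8,-0.1,0,0,0,0,0,0.8,-0.1,0,0,0,0])

```text
time: 22.4
position: [0.5726, -0.3142, 0.183]
tool_rot: [-3.138, -0.06, 0.002]
ft_force: [0.8, -0.2, 0.6]
grip_width: 0.501
grip_force: 0.0
```

```bash
python3 -c "
from h import *
T=ctrl.get_image('top');S=ctrl.get_image('side')
f=lambda I,r,c:cv2.resize(I['pixels'][r:r+150,c:c+200,::-1],None,fx=2,fy=2)
cv2.imwrite('pics/e.png',np.hstack([f(T,150,235),f(S,150,215)]))"
```

```text
(no output)
```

View pics/e.png

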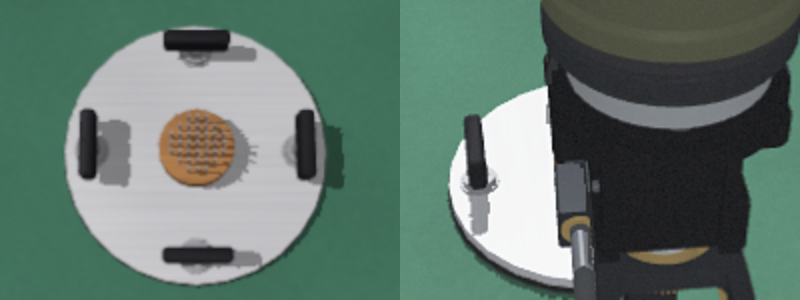

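The top view shows all four bars square to the radius, at crop positions (197,40), (88,143), (198,255) and (306,145). The robot is clear of everything, so I'll hand in.

```bash
python3 -c "
from bench import ctrl
print(ctrl.close_job())"
```

```text
the job is handed in; nothing more can be done
None
```

I levelled nut1 and released it, then tightened all four nuts home in star order (1, 3, 2, 4) and handed the job in at about 22 s; the top view showed all four bars square and the robot clear, but the hand-in gave no verdict.

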